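# Click the kiln controller's cone wheel to the carton on the firing sheet and start

### The arm

A 6-joint arm with a two-finger parallel gripper is mounted at the origin on a cart in front of the work surface, level with it; the furniture and walls round the work are solid. World frame = base frame: x ahead of the robot, y to its left, z up, the work surface at z = 0. Lengths are in m, angles in rad, forces in N, time in s.
With the tool pointing down it reaches from about 0.375 to 0.75 m from the base axis. Payload 9 kg.
Tool frame: the origin (TCP) lies where the fingers leave the gripper's body, on its centre line; the fingertips stand 73 mm ahead of it and the grasp point (between the pads) lies 54 mm ahead of it (manip.pinch_z is the distance from the TCP to the grasp point, in m); x points along the fingers, y is the direction in which the jaws open and shut, and the axes are right-handed (so a half turn about x gives the same grasp; the last joint's range is limited). The gripper opens to 85 mm and grips with 20 to 120 N. Pads are 22 mm wide; open, the fingers measure 114 mm over their backs; the gripper's body (76 mm by 85 mm) begins 54 mm behind the grasp point. The pads swing forward as they close: fully open they stand 13 mm farther back than shut.
Start: joints at [-1.409, 0.104, 0.097, 1.564, 0, 1.353], TCP at [0.222, -0.557, 0.304] pointing down, gripper open.
Joint ranges: [-2.99, 2.99], [-0.84, 1.86], [-1.1, 1.16], [-1.84, 2.11], [-1.51, 1.56], [-3.14, 3.14]. Speed limits (rad/s): [2.22, 2.22, 2.57, 3.14, 3.14, 3.14].

### API

Orientations are given as a unit quaternion [w, x, y, z].
In Python, from cell import manip, solver, viewer, readout gives the robot as it stands. Calls block until the motion is done:
- manip.goto(position, orientation): joint-space move of the TCP to a pose.
- manip.servo_line(position, feed=0.15, attitude=None, threshold=None): straight line of the TCP; attitude=None keeps the orientation; feed is the mean speed in m/s. With threshold (N) it stops when the force on the tool has changed by that much, and returns True; else False.
- manip.move_j(angles): joint-space move.
- manip.ungrasp() and manip.close(squeeze=None): open the fingers fully, or close them until they stop; squeeze is the grip in N (None keeps the last).
- manip.pause(seconds).
- solver.ik(position, orientation): joint angles nearest the present ones, or None.
- viewer.capture(name): name is "scene" or "top" or "wrist"; returns (picture, depth): 420x560x3 uint8, red, green, blue; 420x560 float32, m along the optical axis (not along the pixel's ray), 0 where there is no reading.
- viewer.get_calibration(name): a dict with "intrinsics" (3x3 intrinsics, pixels), "dist" ([k1, k2, p1, p2, k3] as OpenCV has them; the pictures are not rectified), "xyz" and "rotation" of the camera in the world. Camera axes: x right, y up, looking along -z (the intrinsics and any distortion apply to the point x, -y, -z); pixel columns grow to the right and rows downward; lengths in m; the calibration is good to about 2 mm. A picture is of the moment at which its call begins: read the wrist's pose just before it. get_calibration takes no time and is no camera call; for the wrist camera it gives the pose at the moment of the call.
A pose or a line that the arm cannot do raises manip.Unreachable and nothing moves.
- manip.sign_off(): hands the job in, once; it reports no verdict.
Readings, each from a call of its own:
- readout.get_time(): time.
- readout.get_q(): joint angles.
- readout.get_qd(): joint speeds.
- readout.get_joint_torque(): joint torques, N m.
- readout.get_tool_pos(): TCP position.
- readout.get_ee_rot(): TCP orientation.
- readout.get_wrist_force(): force on the tool from outside, world axes, zero at the start.
- readout.get_wrist_torque(): the same for the moment, N m.
- readout.get_width(): opening from 0.0 (shut) to 1.0 (fully open).
Only numpy, scipy, OpenCV 4.12 (cv2) and the standard library are available. Lean on these libraries where they do the work, as an engineer would, in place of code of your own. Each camera call takes 0.05 s, during which the arm holds its last target. There are 200 camera calls.

### The job

Set the kiln controller for the carton of cones that lies on the white firing sheet: with a fingertip, flick the edge of the thumbwheel round click by click until the lobe of that carton's colour stands uppermost between the white pointers, and only then press the green start key right down and let it come up. Pick nothing up, and leave the cartons, mugs and jars where they stand.

Things in the scene. Friction and masses are not known exactly. Their poses are not given: they have to be found in the camera images.
- controller: the kiln controller, a grey metal box with a dark top panel, 150 x 204 x 62 mm, fixed; origin at the centre of its underside, x to its back (away from the robot, within some 20 degrees), y to its left, z up. The thumbwheel stands out of the left half of the panel, the green start key on the right half; a flat display (4 mm high) lies behind the key
- pointer (a point): the point between the two white pointer marks where the uppermost lobe of the thumbwheel has its outer end when it is clicked in: 32 mm above the panel, right above the wheel's axis (controller frame: x 0, y +48, z 94 mm)
- wheel_axis (a point): centre of the grey thumbwheel on its level axis, which runs along the controller's y, 54 mm above the worktop. The wheel is 20 mm wide; five coloured lobes 72 degrees apart stand out to 40 mm from the axis, each 7.5 mm thick along the rim and 16 mm proud of the knurled hub (radius 24 mm). The lobes next to the uppermost one end 28 mm lower than it
- wheel (a joint): turn of the thumbwheel (rad), endless both ways, growing as its top goes away from the robot (controller +x). It clicks in every 1.257 rad with one lobe uppermost. 0: white uppermost; 1.257 blue; 2.513 orange; 3.770 yellow; 5.027 (or -1.257) black; 6.283 white again. It starts at black (-1.257) or white (0)
- white_lobe (a point): middle of the outer end of the wheel's white lobe. About any lobe: a click takes about 2 to 3 N at its end; pushed past half-way, the wheel springs on into the next click. A closed fingertip (up to 30 mm thick) passing level across the wheel with its end 9 to 12 mm below the uppermost lobe's top carries that lobe on by one click before it slides off
- orange_lobe (a point): middle of the outer end of the wheel's orange lobe, 40 mm from the axis; this lobe stands for the cones in the carton with the orange band
- blue_lobe (a point): middle of the outer end of the wheel's blue lobe, 40 mm from the axis; this lobe stands for the cones in the carton with the blue band
- yellow_lobe (a point): middle of the outer end of the wheel's mustard yellow lobe, 40 mm from the axis; this lobe stands for the cones in the carton with the mustard yellow band
- start_key (a joint): travel of the green start key (m): 0 up, 0.006 fully down; pressed straight down, springs back, about 5 N at the bottom; it counts as pressed from 0.004
- start_key_top (a point): middle of the top of the green start key's round cap (28 mm across) when it is up: 22 mm above the panel, 84 mm above the worktop; its black round housing, 44 mm across, ends 10 mm below the cap's top
- firing_sheet: the firing sheet, a ruled white sheet of paper lying flat on the worktop to the left of the controller, 150 x 110 mm; origin at its middle. One of the three cartons lies on its middle, the other two lie to the right of the controller
- orange_carton (a point): centre of the small white carton of cones with the orange band, 47 x 86 mm and 31 mm high, 90 g, lying loose
- blue_carton (a point): centre of the small white carton of cones with the blue band, 47 x 86 mm and 31 mm high, 90 g, lying loose
- yellow_carton (a point): centre of the small white carton of cones with the mustard yellow band, 47 x 86 mm and 31 mm high, 90 g, lying loose
- mug: cream bisque mug behind the controller, 70 mm across, 90 mm high, loose; origin at the middle of its underside
- pink_mug: pinkish bisque mug behind the controller, 70 mm across, 90 mm high, loose; origin at the middle of its underside
- jar: white and beige glaze jar behind the controller on the right, 67 mm across, 83 mm high, loose; origin at the middle of its underside
There are look-alikes about, which are no part of the job. What is shaped like the part that bears blue_carton but purple is not meant.

How it is judged:
By the outcome, as a careful person would: the job done as asked, in the order asked, and still so for the second after the job is handed in, with the robot touching nothing.
It also fails if it takes over 48 s, if anything falls off the work surface, if the arm or the gripper's body presses on something with over 40 N, if the wrist force passes 120 N, or if a joint passes its speed limit or range.

## Working session

There is one attempt and no reset: what is moved stays moved. The work goes in short steps, each a Python script; the robot and the scene stay as the last script left them, time stands still between calls to the robot, and variables do not carry over. Pictures are saved under pics/ and viewed, on a budget of 10 in all, crops included, one or two more only if the job needs it, and the job is handed in when it is done.

```bash
mkdir -p pics; ls; python3 - <<'E'
from cell import manip, solver, viewer, readout
import cv2,numpy as np
for n in("scene","top"):
    p,d=viewer.capture(n); cv2.imwrite(f"pics/{n}0.png",p[:,:,::-1]); np.savez(f"{n}0.npz",p=p,d=d)
    print(n,viewer.get_calibration(n))
print(readout.get_time(),readout.get_ee_rot())
E
```

```text
pics
scene {'intrinsics': array([[476.88180119,   0.        , 282.01567857],
       [  0.        , 476.88180119, 216.639503  ],
       [  0.        ,   0.        ,   1.        ]]), 'dist': array([-0.00996693,  0.        ,  0.        ,  0.        ,  0.        ]), 'xyz': array([0.09273166, 0.61873823, 1.03391949]), 'rotation': array([-0.35183833, -0.11307814,  0.29082961,  0.88251984])}
top {'intrinsics': array([[400.48463039,   0.        , 280.18955057],
       [  0.        , 400.48463039, 207.0755282 ],
       [  0.        ,   0.        ,   1.        ]]), 'dist': array([-0.02569064,  0.        ,  0.        ,  0.        ,  0.        ]), 'xyz': array([0.37049824, 0.09659196, 1.18564514]), 'rotation': array([ 0.71026561,  0.06083567, -0.07661211, -0.69710284])}
0.1 [ 0.13305813  0.69440086  0.13390036 -0.69438727]
```

View pics/scene0.png

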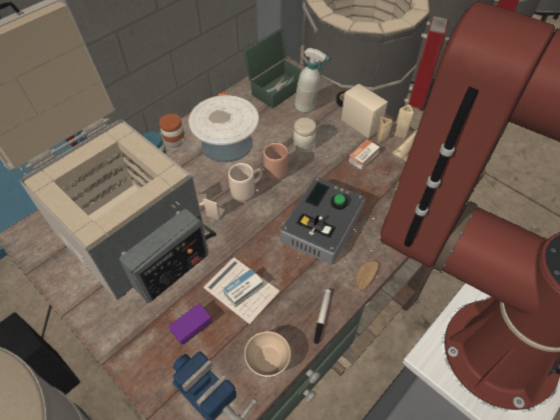

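View pics/top0.png

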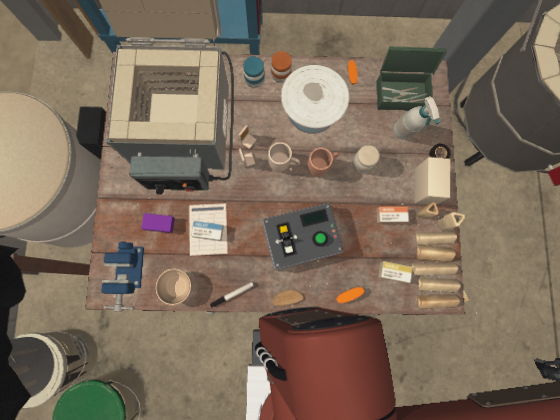

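The top view shows the sheet at about (208,230) with a carton on it that looks blue-banded. The other cartons are orange (394,214) and yellow (397,271), and there is a purple block look-alike at (157,223). On the wheel, yellow (284,230) is at the back, black is uppermost and white (289,245) is at the front. I'll check this in one close crop and measure it.

```bash
cat > h.py <<'E'
import numpy as np, cv2
from scipy.spatial.transform import Rotation as R
from cell import manip, solver, viewer, readout
def cam(n):
    c=viewer.get_calibration(n); q=c["rotation"]
    return c["intrinsics"],c["dist"],np.array(c["xyz"]),R.from_quat([q[1],q[2],q[3],q[0]]).as_matrix()
def ray(c,uv):
    K,D,t,M=c
    x=cv2.undistortPoints(np.float64([[uv]]),K,D)[0,0]
    return t,M@np.array([x[0],-x[1],-1])
def plane(c,uv,z):
    t,d=ray(c,uv); return t+d*(z-t[2])/d[2]
def blob(p,lo,hi,box):
    h=cv2.cvtColor(p,cv2.COLOR_RGB2HSV); m=cv2.inRange(h,np.array(lo),np.array(hi))
    k=np.zeros_like(m); x0,y0,x1,y1=box; k[y0:y1,x0:x1]=m[y0:y1,x0:x1]
    n,l,s,ce=cv2.connectedComponentsWithStats(k)
    if n<2: return None
    i=1+np.argmax(s[1:,4]); return ce[i],s[i,4],l==i
E
python3 - <<'E'
from h import *
for n,box in(("top",(255,195,350,275)),("scene",(275,175,370,265))):
    f=np.load(n+"0.npz"); p=f["p"]; d=f["d"]; c=cam(n)
    for nm,lo,hi,z in(("green",(45,100,60),(85,255,255),.084),("yellow",(18,120,120),(32,255,255),.066)):
        b=blob(p,lo,hi,box)
        if b is None: print(n,nm,None); continue
        zz=np.median(d[b[2]]); t,r=ray(c,b[0])
        print(n,nm,b[0],b[1],"plane",plane(c,b[0],z),"depth",t+r*zz)
a=cv2.imread("pics/scene0.png"); t=cv2.imread("pics/top0.png")
A=cv2.resize(a[175:265,270:370],(400,360),interpolation=3);B=cv2.resize(a[250:330,195:285],(400,360),interpolation=3)
cv2.imwrite("pics/crop1.png",np.hstack([A,B]))
C=cv2.resize(t[195:275,255:350],(475,400),interpolation=3)
cv2.imwrite("pics/crop2.png",C)
E
```

```text
top green [320.         237.89473684] 95 plane [ 0.50330994 -0.03803375  0.084     ] depth [ 0.50338582 -0.03811067  0.08337063]
top yellow [283.2173913  228.67391304] 46 plane [0.5296329  0.06375386 0.066     ] depth [0.52936607 0.06380893 0.06787739]
scene green [339.26415094 199.11320755] 106 plane [ 0.50210257 -0.03364763  0.084     ] depth [ 0.50282431 -0.03479782  0.08232524]
scene yellow [304.54166667 220.        ] 48 plane [0.53050797 0.06601743 0.066     ] depth [0.52950455 0.06728432 0.06821857]
```

View pics/crop1.png

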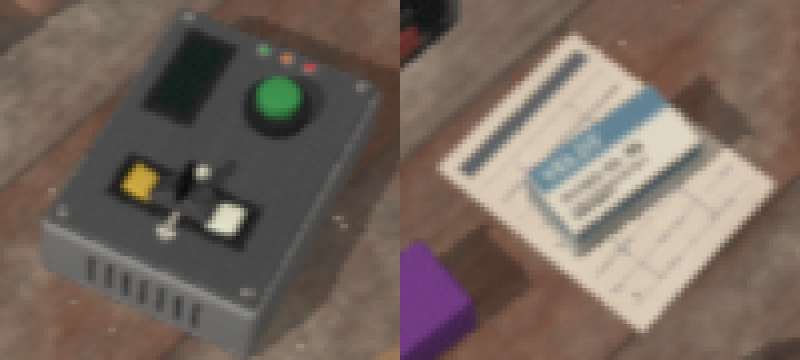

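View pics/crop2.png

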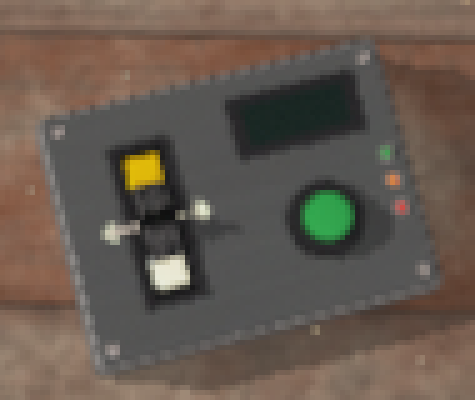

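The crops show a blue band on the sheet's carton. On the wheel, black is uppermost, with white at the front and yellow at the back, so the wheel is at -1.257. Blue needs two clicks, with the wheel top moving away from the robot. Next I'll work out the frame and take a closer look with the wrist camera.

```bash
cat >> h.py <<'E'
def down(yaw):  # x_tool down, y_tool along heading yaw
    y=np.array([np.cos(yaw),np.sin(yaw),0]);x=np.array([0,0,-1.]);M=np.c_[x,y,np.cross(x,y)]
    q=R.from_matrix(M).as_quat(); return np.array([q[3],q[0],q[1],q[2]])
E
python3 - <<'E'
from h import *
c=cam("top");s=cam("scene")
T=lambda u:(255+u[0]/5,195+u[1]/5)
P=[plane(c,T(u),.062)[:2] for u in((57,132),(112,350),(363,57),(424,270))]  # BL FL BR FR
print(np.round(P,4)); cen=np.mean(P,0)
y=(P[0]+P[1]-P[2]-P[3]);x=(P[0]-P[1]+P[2]-P[3])
ya=np.arctan2(-y[0],y[1]); yb=np.arctan2(x[1],x[0]); print("yaw",ya,yb,"size",np.linalg.norm(x)/2,np.linalg.norm(y)/2)
yaw=(ya+yb)/2; print("cen",cen); M=np.array([[np.cos(yaw),-np.sin(yaw)],[np.sin(yaw),np.cos(yaw)]])
S=lambda u:(270+u[0]/4,175+u[1]/4)
for a,b in(((112,233),(166,232)),((202,210),(203,172))):
    o1,d1=ray(c,T(a));o2,d2=ray(s,S(b))
    k=np.linalg.lstsq(np.c_[d1,-d2],o2-o1,rcond=None)[0]; p=(o1+d1*k[0]+o2+d2*k[1])/2
    print("pointer",p,"ctrl",M.T@(p[:2]-cen))
for g in((.5034,-.038),(.5021,-.0336),(.5296,.0638),(.5305,.066)): print(M.T@(np.array(g)-cen))
manip.close()
w=cen+M@[0,.01]
for k in(0,np.pi):
    for sh in(-.06,):
        print(k,solver.ik([*(w+M@[sh,0]),.33],down(yaw+k)))
E
```

```text
[[ 0.5501  0.1117]
 [ 0.4279  0.0783]
 [ 0.5972 -0.0629]
 [ 0.4756 -0.0966]]
yaw 0.2648607333564294 0.26863956367710523 size 0.12639309931742293 0.18101662775266383
cen [0.5127002  0.00764568]
pointer [0.49402424 0.07970291 0.05926306] ctrl [0.00097869 0.0744317 ]
pointer [0.50781647 0.02885635 0.05896808] ctrl [0.00088008 0.02174784]
[-0.02100339 -0.0415798 ]
[-0.02109758 -0.03699274]
[0.03110426 0.04971354]
[0.03255234 0.05159849]
0 [-0.28741793 -0.34036303 -0.26771424  1.64344512  0.          1.01662824]
3.141592653589793 [-0.28741793 -0.34036303 -0.26771424  1.64344512  0.         -2.12496441]
```

```bash
python3 - <<'E'
from h import *
yaw=.267; cen=np.array([.5127,.0076]); M=np.array([[np.cos(yaw),-np.sin(yaw)],[np.sin(yaw),np.cos(yaw)]])
manip.goto([*(cen+M@[-.07,.02]),.31],down(yaw))
c=cam("wrist"); p,d=viewer.capture("wrist"); np.savez("w1.npz",p=p,d=d)
import pickle; pickle.dump(c,open("w1.pkl","wb"))
cv2.imwrite("pics/w1.png",p[:,:,::-1]); print(c[2],c[3],readout.get_tool_pos(),readout.get_width(),readout.get_time())
E
```

```text
[0.41790145 0.08843818 0.38055136] [[ 9.64678494e-01 -2.49040974e-01 -8.58719740e-02]
 [ 2.63430065e-01  9.12061891e-01  3.14241481e-01]
 [ 6.15504182e-05 -3.25763258e-01  9.45451371e-01]] [0.4400682  0.00776701 0.30996467] 0.0011495299046347174 3.0833
```

View pics/w1.png

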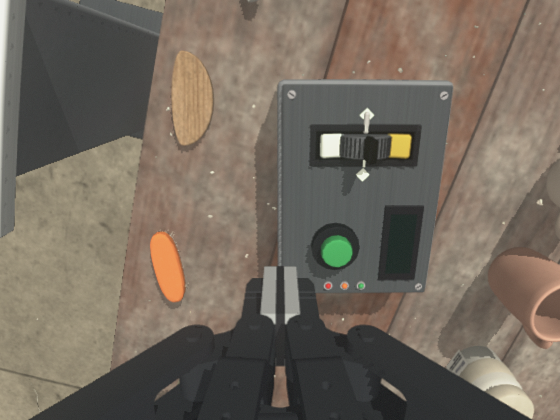

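The wrist view shows white (331,146), black (371,150) and yellow (401,146) on the wheel. The pointers are at (367,115) and (362,174), and the key is at (337,250). I'll measure these now.

```bash
python3 - <<'E'
from h import *
import pickle
c=pickle.load(open("w1.pkl","rb")); f=np.load("w1.npz"); p,d=f["p"],f["d"]
yaw=.267; cen=np.array([.5127,.0076]); M=np.array([[np.cos(yaw),-np.sin(yaw)],[np.sin(yaw),np.cos(yaw)]])
P=np.array([plane(c,u,.062)[:2] for u in((291,95),(444,95),(419,287))]);print("screws",P.round(4),"yaw",np.arctan2(*(P[1]-P[0])[::-1]),"yaw2",np.arctan2((P[2]-P[1])[0],-(P[2]-P[1])[1]),"cen",(P[0]+P[2])/2)
for n,u in(("ptr",(367,115)),("ptr",(362,174)),("white",(331,146)),("black",(371,148)),("yel",(401,146)),("stalkL",(367,126)),("stalkR",(363,165))):
    t,r=ray(c,u); z=np.median(d[u[1]-1:u[1]+2,u[0]-1:u[0]+2]); q=t+r*z; print(n,q.round(4),"ctrl",(M.T@(q[:2]-cen)).round(4))
b=blob(p,(45,100,60),(85,255,255),(305,215,365,278)); q=plane(c,b[0],.084); print("key",b[0],q,M.T@(q[:2]-cen))
E
```

```text
screws [[ 0.4297  0.0804]
 [ 0.5522  0.1148]
 [ 0.6009 -0.0602]] yaw 0.2738789887032136 yaw2 0.2717769321090934 cen [0.51530486 0.01007332]
ptr [0.4947 0.0819 0.0651] ctrl [0.0023 0.0764]
ptr [0.508  0.0327 0.0625] ctrl [0.0021 0.0255]
white [0.4732 0.0497 0.0679] ctrl [-0.027  0.051]
black [0.4989 0.0597 0.0945] ctrl [0.0004 0.0539]
yel [0.5302 0.0656 0.0685] ctrl [0.0322 0.0513]
stalkL [0.4976 0.0734 0.0657] ctrl [0.0028 0.0675]
stalkR [0.5055 0.041  0.0651] ctrl [0.0018 0.0341]
key [336.28838951 250.76154806] [ 0.503081   -0.03490053  0.084     ] [-0.02049146 -0.03845673]
```

```bash
cat >> h.py <<'E'
yaw=.27; cen=np.array([.5140,.0089]); M=np.array([[np.cos(yaw),-np.sin(yaw)],[np.sin(yaw),np.cos(yaw)]])
def at(x,y,tip): return [*(cen+M@[x,y]),tip+.073]
E
python3 - <<'E'
from h import *
manip.goto(at(-.065,.048,.125),down(yaw))
manip.servo_line(at(-.065,.048,.0835),feed=.12)
f0=readout.get_wrist_force()
print(manip.servo_line(at(.05,.048,.0835),feed=.08,threshold=25),readout.get_tool_pos(),readout.get_wrist_force()-f0)
manip.servo_line(at(.05,.048,.125),feed=.15)
manip.servo_line(at(-.09,.03,.2),feed=.25)
c=cam("wrist");p,d=viewer.capture("wrist"); cv2.imwrite("pics/w2.png",p[:,:,::-1]); print(readout.get_time())
E
```

```text
False [0.54917298 0.06843585 0.15657213] [-0.03830131 -0.25646749  0.08814041]
6.9667
```

View pics/w2.png

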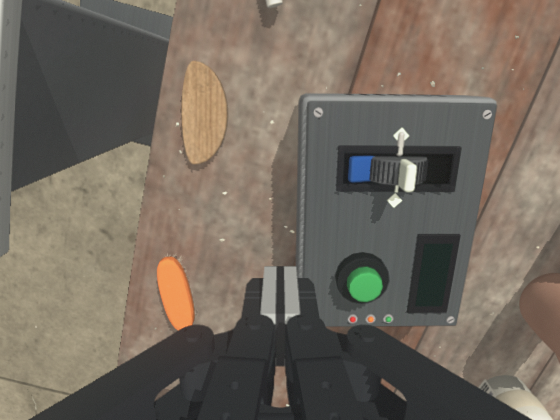

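One click is done: white (408,176) is uppermost, blue (360,168) is at the front and black is at the back. I'll repeat the flick once.

```bash
python3 - <<'E'
from h import *
manip.goto(at(-.065,.048,.125),down(yaw))
manip.servo_line(at(-.065,.048,.0835),feed=.12)
print(manip.servo_line(at(.05,.048,.0835),feed=.08,threshold=25))
manip.servo_line(at(.05,.048,.125),feed=.15)
manip.servo_line(at(-.09,.03,.2),feed=.25)
c=cam("wrist");p,d=viewer.capture("wrist"); cv2.imwrite("pics/w3.png",p[:,:,::-1]); print(readout.get_time())
b=blob(p,(45,100,60),(85,255,255),(330,250,400,305)); print("key",b[0],plane(c,b[0],.084),"plan",cen+M@[-.02,-.043])
E
```

```text
False
10.7333
key [364.33901705 283.92678034] [ 0.50248394 -0.03441141  0.084     ] plan [ 0.50619403 -0.03787678]
```

View pics/w3.png

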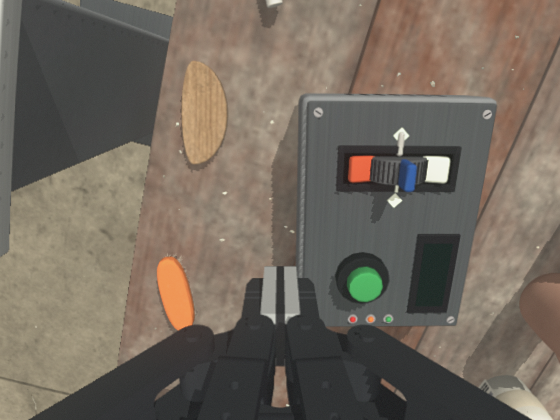

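Blue (409,175) is now uppermost between the pointers. I'll press the key at (0.503,-0.035).

```bash
python3 - <<'E'
from h import *
k=[.5029,-.0354]; q=down(yaw)
manip.servo_line([*k,.2],feed=.2)
manip.servo_line([*k,.073+.087],feed=.1)
f0=readout.get_wrist_force()
for tip in(.082,.080,.0785,.0775,.0765):
    hit=manip.servo_line([*k,.073+tip],feed=.02,threshold=15)
    manip.pause(.1); F=readout.get_wrist_force()-f0
    print(tip,hit,(readout.get_tool_pos()[2]-.073).round(4),F.round(2))
    if hit or F[2]>9: break
manip.pause(.2)
manip.servo_line([*k,.2],feed=.1)
manip.servo_line(at(-.09,.03,.2),feed=.2)
manip.pause(.3)
p,d=viewer.capture("wrist"); cv2.imwrite("pics/w4.png",p[:,:,::-1])
t,_=viewer.capture("top"); cv2.imwrite("pics/top4.png",t[:,:,::-1])
print(readout.get_time(),readout.get_wrist_force()-f0)
cc=cam("wrist");b=blob(p,(45,100,60),(85,255,255),(330,250,400,305)); print("key",b[0],b[1],np.median(d[b[2]]))
E
```

```text
0.082 False 0.0824 [ 0.35 -2.09  0.28]
0.08 False 0.0802 [ 0.34 -0.88  2.81]
0.0785 False 0.0787 [ 1.46 -0.64  2.71]
0.0775 False 0.0777 [ 1.89 -1.63  3.81]
0.0765 False 0.0775 [-1.45  0.18 12.1 ]
15.9583 [-0.96361955  0.0362246  -2.10798575]
key [364.88821752 283.75226586] 993 0.29502738
```

View pics/w4.png

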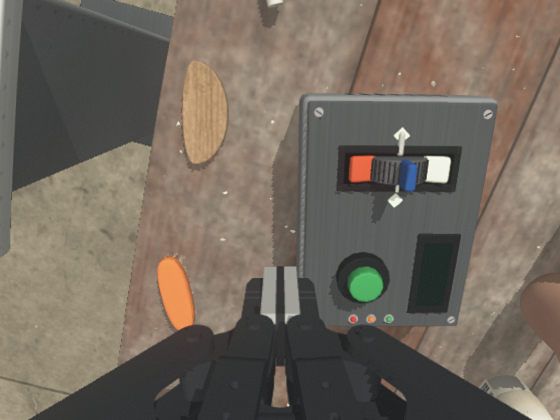

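View pics/top4.png

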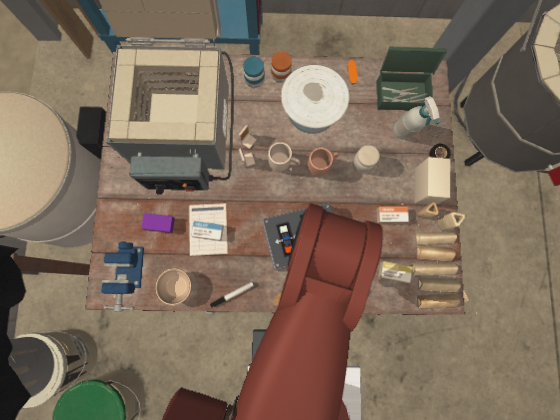

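The last pictures show blue (409,175) still uppermost and the key back up. The force rose to 12 N against the stop at 0.0775, which fits full travel. The cartons, mugs and jar are where they were, and the arm is clear, so I'm handing in.

```bash
python3 -c "
from cell import manip; manip.sign_off()"
```

```text
the job is handed in; nothing more can be done
```

The kiln controller is set to blue and the start key has been pressed once. I handed the job in at about 16 s of the 48 s allowed.

- **Choice of carton:** The carton on the white sheet has the blue band. The purple block beside the sheet was ignored.
- **Thumbwheel:** It started with black uppermost. Two single flicks away from the robot took it to white and then to blue, and I checked each click in a wrist picture.
- **Start key:** I then pressed it straight down. It met its stop at about 6.5 mm below the nominal top, where the force rose from about 4 N to 12 N, and I let it come up.
- **Last checks:** Blue was still uppermost between the pointers and the key was back up. The arm was clear of everything, and the cartons, mugs and jar stood where they were.
- **Readings that disagreed:** My measurements of the key's position differed by up to about 4 mm between views, well within the 28 mm cap. The wrist force readings were noisy by about 2 N, so the rise at the stop is the real evidence of a full press.

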